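# Turn over the marker of the frame in the press

### The job

Each of the two glued picture frames has a flip-over marker on a stand in front of it. One frame has just been put under the steel weights: with a fingertip, gently push the paddle of that frame's marker up and right over its hinge until it lies level on the other side, showing the face with the disc. Only touch it: do not pinch it, do not lift or shift the stands, and leave the other marker and the things on the bench alone.

Things in the scene. Friction and masses are not known exactly. Their poses are not given: they have to be found in the camera images.
- flag_pressed (a joint): Marker flag of the frame under the weights: angle of its plywood paddle about the level hinge, rad. 0 = level on the robot's left of the hinge (towards the stand's -x, roughly world +y), 1.57 = upright, 3.14 = turned right over, level on the other side, the robot's right (towards the stand's +x). It stops at 0 and 3.14. The hinge is stiff (about 0.06 N m): the paddle stays at whatever angle it is left and moves under 1 to 2 N at its free edge. Starts between 0 and 0.25.
- flag_pressed_hinge (a point): Middle of the hinge line of the flag belonging to the frame under the weights, 90 mm above the bench. x level, pointing across the hinge from the start side (robot's left) to the other side (robot's right); y along the hinge; z up. It belongs to the stand and does not turn with the paddle.
- flag_pressed_edge (a point): Middle of the free edge of the paddle belonging to the frame under the weights, 85 mm from the hinge line. It turns with the paddle; its -x points from the hinge out along the paddle. The paddle is a plain plywood plate 70 mm wide along the hinge, 8 mm thick (hinge line at mid thickness); its upper face at the start is bare, the hidden one has a flat steel disc 40 mm across. Below it is clear down to the stand's foot on both sides.
- stand_pressed: Loose stand of the flag belonging to the frame under the weights, 1.2 kg, standing on the bench in front of (on the robot's side of) its frame, about 165 mm from the frame's middle. Steel foot 130 (x) by 120 (y) by 10 mm; two wooden cheeks 10 mm thick and 26 mm along x at y = +-46 mm carry the hinge and rise to 102 mm. Origin at the middle of the underside; x from the flag's start side (robot's left) to its other side (robot's right), z up.
- flag_open (a joint): Marker flag of the frame without weights: angle of its plywood paddle about the level hinge, rad. 0 = level on the robot's left of the hinge (towards the stand's -x, roughly world +y), 1.57 = upright, 3.14 = turned right over, level on the other side, the robot's right (towards the stand's +x). It stops at 0 and 3.14. The hinge is stiff (about 0.06 N m): the paddle stays at whatever angle it is left and moves under 1 to 2 N at its free edge. Starts between 0 and 0.25.
- flag_open_hinge (a point): Middle of the hinge line of the flag belonging to the frame without weights, 90 mm above the bench. x level, pointing across the hinge from the start side (robot's left) to the other side (robot's right); y along the hinge; z up. It belongs to the stand and does not turn with the paddle.
- flag_open_edge (a point): Middle of the free edge of the paddle belonging to the frame without weights, 85 mm from the hinge line. It turns with the paddle; its -x points from the hinge out along the paddle. The paddle is a plain plywood plate 70 mm wide along the hinge, 8 mm thick (hinge line at mid thickness); its upper face at the start is bare, the hidden one has a flat steel disc 40 mm across. Below it is clear down to the stand's foot on both sides.
- stand_open: Loose stand of the flag belonging to the frame without weights, 1.2 kg, standing on the bench in front of (on the robot's side of) its frame, about 165 mm from the frame's middle. Steel foot 130 (x) by 120 (y) by 10 mm; two wooden cheeks 10 mm thick and 26 mm along x at y = +-46 mm carry the hinge and rise to 102 mm. Origin at the middle of the underside; x from the flag's start side (robot's left) to its other side (robot's right), z up.
- frame_pressed: Wooden picture frame 150 (x) by 200 (y) by 18 mm lying flat, fixed to the bench, with two steel weight discs stacked on it. Origin at the middle of its underside.
- frame_open: An equal wooden picture frame, nothing on it, fixed to the bench. Origin at the middle of its underside.
- weight_top_mid (a point): Centre of the upper of two loose steel weight discs, each 140 mm across and 20 mm thick, 0.9 kg, with a 28 mm hole, stacked on the pressed frame (top at 58 mm above the bench).
- glue_mid (a point): Half-way up the white glue bottle, 46 mm across and 130 mm tall, standing upright near the robot, about midway between the two stands.
- tape_mid (a point): Half-way up the tape roll, 84 mm across and 48 mm tall, standing flat near the robot on its left.
- brush: Glue brush with a handle, about 200 mm long, lying near the robot on its right, about crosswise.
Not all that is in view belongs to the job. Leave any red look-alike of the stand_pressed alone.

How it is judged:
By the outcome, as a careful person would: the job done as asked, in the order asked, and still so for the second after the job is handed in, with the robot touching nothing.
It also fails if it takes over 48 s, if anything falls off the work surface, if the arm or the gripper's body presses on something with over 40 N, if the wrist force passes 120 N, or if a joint passes its speed limit or range.

### The arm

A 7-joint arm with a two-finger parallel gripper is mounted at the origin on the work surface. World frame = base frame: x ahead of the robot, y to its left, z up, the work surface at z = 0. Lengths are in mm, angles in rad, forces in N, time in s.
With the tool pointing down it reaches from about 425 to 1025 mm from the base axis. Payload 9.4 kg.
Tool frame: the origin (TCP) lies on the centre line of the jaws, within the pads' length; the fingertips stand 17 mm ahead of it and the grasp point (between the pads) lies 2 mm behind it; z points along the fingers, y is the direction in which the jaws open and shut (so a half turn about z gives the same grasp; the last joint's range is limited). The gripper opens to 85 mm and grips with 20 to 120 N. Pads are 22 mm wide; open, the fingers measure 114 mm over their backs; the gripper's body (76 mm by 85 mm) begins 54 mm behind the grasp point. The pads swing forward as they close: fully open they stand 13 mm farther back than shut.
Start: joints at [-1.249, 0.599, -0.003, 1.599, 0.002, 0.943, -0.08], TCP at [281.53, 668.106, 248.275] pointing down, gripper open.
Joint ranges: [-2.57, 2.57], [-0.35, 1.97], [-1.29, 1.29], [0.11, 2.56], [-1.05, 4.19], [0.11, 1.86], [-2.63, 2.63]. Speed limits (rad/s): [2.22, 2.22, 3.01, 3.01, 3.14, 3.14, 3.14].

### API

Orientations are given as a unit quaternion [w, x, y, z].
In Python, from cell import sensors, vision, job gives the robot as it stands. The module is installed in compiled form; this text tells all that it offers.
- The arm moves only by the tool servo_tool, never from a script. Its argument "increments" is a list of rows, each a list of 6 numbers: the shift along the tool's x, y, z in m, then the turn, a rotation vector about the tool's x, y, z in rad. In form: [[tx, ty, tz, wx, wy, wz], ...]. A call has exactly 8 rows; each row is the pose to reach, as a shift and turn from the pose commanded when the call began, along the tool's axes at that moment; what a row does not reach only later rows make up. A row lasts 1/10 s, in which the tool goes at most 50 mm and 8.59 degrees, less where a joint would pass 70% of its speed; a pose out of reach is approached as far as the arm can. A call with a gripper value outside its range is refused whole. "fingers" is the closure in counts, from 0 (fully open) to 255 (shut), set as the call begins (left out, the last holds). The fingers move at their own pace and stop on an object; "force" is the grip in N (left out, the last holds). Time passes only in rows, so rows that repeat a pose let the fingers close, or fill a call up. It gives the time, the measured TCP pose, the force and the opening at its end, in the units of the state.
- sensors.get_obs(): the state, without advancing time (a new reading comes with each control period).
- vision.camera(name): name is "side" or "top" or "wrist"; returns a dict with "pixels" (480x640x3 uint8, blue, green, red), "camera_matrix" (3x3 intrinsics, pixels), "R" (3x3) and "t" (3): a world point X has camera coordinates R X + t; the wrist camera has in their place "mount" (4x4, takes a point from camera to tool coordinates, whose origin is the TCP and whose axes are the flange's). Camera axes: x right, y down, z forward; pixel columns grow to the right and rows downward; lengths in mm; the calibration is good to about 2 mm. A picture is of the moment at which its call begins: read the wrist's pose just before it. There is no depth.
- job.close_job(): hands the job in, once; it reports no verdict.
The state is a dict: "clock": time; "joint_pos": joint angles; "joint_vel": joint speeds; "joint_efforts": joint torques, N m; "eef_pos": TCP position; "eef_rot": TCP orientation; "wrist_force": force on the tool from outside, world axes, zero at the start; "ft_torque": the same for the moment, N m; "gripper_width": finger opening in mm.
Only numpy, scipy, OpenCV 4.12 (cv2) and the standard library are available. Lean on these libraries where they do the work, as an engineer would, in place of code of your own. Each camera call takes 0.05 s, during which the arm holds its last target. There are 200 camera calls.

## Working session

There is one attempt and no reset: what is moved stays moved. The work goes in short steps, Python scripts to look and compute and a tool call to move; the robot and the scene stay as the last step left them, time stands still between calls to the robot, and variables do not carry over. Pictures are saved under pics/ and viewed, about 8 in all and at most 12, crops included, and the job is handed in when it is done.

Besides the shell and the picture viewer there is one more tool, called after "Request:" in YAML: its name, and indented under it one key for each argument. servo_tool: Moves the arm, as the interface text tells. Its arguments: {"type":"object","properties":{"increments":{"type":"array"},"fingers":{"type":"number"},"force":{"type":"number"}},"required":["increments"]}

```bash
mkdir -p pics; cat > h.py <<'E'
import numpy as np, cv2
from cell import sensors, vision, job
from scipy.spatial.transform import Rotation as Ro
def cam(n):
    o=sensors.get_obs(); c=vision.camera(n); 
    K=np.array(c["camera_matrix"])
    if n=="wrist":
        M=np.array(c["mount"]); q=np.array(o["eef_rot"]); Rt=Ro.from_quat(q[[1,2,3,0]]).as_matrix()
        Rwc=Rt@M[:3,:3]; C=Rt@M[:3,3]+np.array(o["eef_pos"])
    else:
        R=np.array(c["R"]); Rwc=R.T; C=-R.T@np.array(c["t"])
    return np.array(c["pixels"]),K,Rwc,C
def ray(u,v,z,K,R,C):
    d=R@np.linalg.solve(K,[u,v,1.]); return C+d*(z-C[2])/d[2]
def proj(X,K,R,C):
    p=K@(R.T@(np.array(X)-C)); return p[:2]/p[2]
E
python3 - <<'E'
from h import *
o=sensors.get_obs(); print({k:np.round(o[k],3) for k in ("clock","eef_pos","eef_rot","wrist_force","gripper_width")})
for n in("top","side"):
    p,K,R,C=cam(n); cv2.imwrite(f"pics/{n}0.png",p); np.savez(f"{n}0.npz",p=p,K=K,R=R,C=C); print(n,C.round(),R.round(2).tolist(),K[0,0])
E
```

```text
{'clock': np.float64(0.0), 'eef_pos': array([281.374, 667.677, 247.403]), 'eef_rot': array([-0.   ,  0.198,  0.98 , -0.001]), 'wrist_force': array([-0.167,  0.237,  0.15 ]), 'gripper_width': np.float64(85.509)}
top [ 313.   -3. 1058.] [[-0.03, -0.98, 0.17], [-1.0, 0.02, -0.03], [0.02, -0.17, -0.98]] 442.95292438769764
side [ 137. -747.  565.] [[0.89, -0.25, 0.38], [-0.45, -0.46, 0.76], [-0.01, -0.85, -0.53]] 436.87657688523456
```

View pics/top0.png

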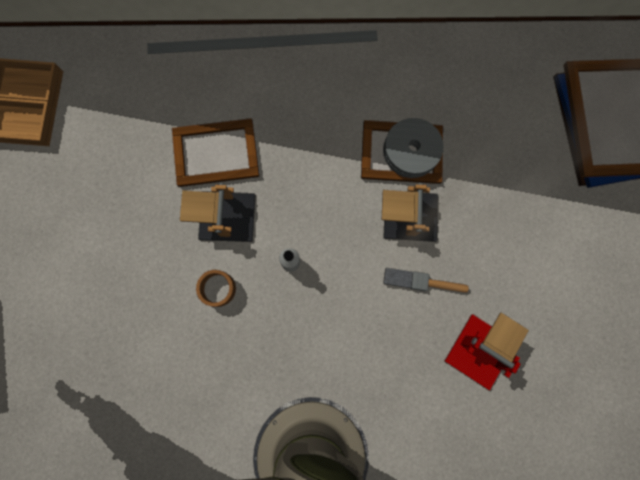

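View pics/side0.png

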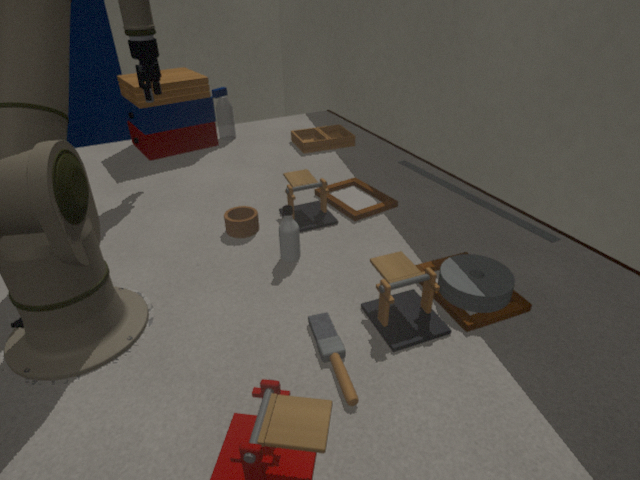

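```bash
python3 - <<'E'
from h import *
d=np.load("top0.npz");s=np.load("side0.npz")
a=cv2.resize(d["p"][165:255,360:460],(400,360),interpolation=cv2.INTER_CUBIC)
b=cv2.resize(s["p"][240:350,350:460],(360,360),interpolation=cv2.INTER_CUBIC)
cv2.imwrite("pics/crop.png",np.hstack([a,b]))
E
```

```text
(no output)
```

View pics/crop.png

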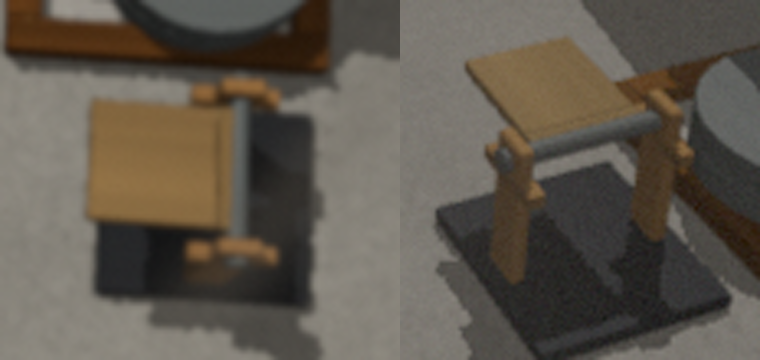

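```bash
cat > m.py <<'E'
from h import *
d=np.load("top0.npz");s=np.load("side0.npz")
T=(d["K"],d["R"],d["C"]);S=(s["K"],s["R"],s["C"])
def tri(a,b):
    A=[];B=[]
    for (u,v),(K,R,C) in((a,T),(b,S)):
        r=R@np.linalg.solve(K,[u,v,1.]);r/=np.linalg.norm(r);P=np.eye(3)-np.outer(r,r);A.append(P);B.append(P@C)
    return np.linalg.lstsq(np.vstack(A),np.hstack(B),rcond=None)[0]
tc=lambda x,y:(360+x/4,165+y/4); sc=lambda x,y:(350+(x-400)*110/360,240+y*110/360)
for n,c in dict(rodfar=(242,98),rodnear=(237,260)).items(): print(n,ray(*tc(*c),94,*T).round(1))
for c in((95,298),(310,305),(315,115)): print("foot",ray(*tc(*c),10,*T).round(1))
print("footside",[ray(*sc(*c),10,*S).round(1).tolist() for c in((437,208),(610,163),(730,295),(560,350))])
print("edge near",tri(tc(88,218),sc(466,62)).round(1),"far",tri(tc(93,100),sc(570,38)).round(1))
print("rod near",tri(tc(237,260),sc(503,158)).round(1),"far",tri(tc(242,98),sc(685,112)).round(1))
E
python3 m.py
```

```text
rodfar [ 586.  -263.8   94. ]
rodnear [ 492.9 -254.8   94. ]
foot [ 487.2 -189.2   10. ]
foot [ 479.9 -319.1   10. ]
foot [ 598.1 -330.9   10. ]
footside [[491.9, -192.3, 10.0], [608.2, -205.5, 10.0], [596.1, -329.7, 10.0], [490.0, -320.3, 10.0]]
edge near [ 519.2 -173.    94.3] far [ 587.5 -179.6   93.5]
rod near [ 492.6 -255.1   91.3] far [ 593.3 -268.2   92.5]
```

```bash
cat > plan.py <<'E'
from h import *
from scipy.spatial.transform import Slerp
H=np.array([544,-261,90.]); yaw=np.radians(-6)
ys=np.array([np.cos(yaw),np.sin(yaw),0]); xs=np.array([np.sin(yaw),-np.cos(yaw),0]); zz=np.array([0,0,1.])
def pose(p,z,phi):            # tip centre: p mm to start side of hinge, z above bench, phi deg above level
    a=np.radians(phi); d=np.cos(a)*xs-np.sin(a)*zz
    tip=H*[1,1,0]-p*xs+z*zz
    return tip-17*d, Ro.from_matrix(np.column_stack([np.cross(ys,d),ys,d]))
def sweep(th,r=67,L=18,t=4,extra=0):
    phi=40+50*th/180; T,a=np.radians(th),np.radians(phi)
    u=np.array([np.cos(T),np.sin(T)]); n=np.array([np.sin(T),-np.cos(T)]); f=np.array([np.cos(a),np.sin(a)]); g=np.array([np.sin(a),-np.cos(a)])
    c=(85*u+t*n-L*f) if th<phi else r*u+t*n
    c=c+11*g; return pose(c[0],90+c[1],phi)
def now():
    o=sensors.get_obs(); q=np.array(o["eef_rot"]); return np.array(o["eef_pos"]),Ro.from_quat(q[[1,2,3,0]])
def rows(start,poses):
    p0,R0=start
    for p,R in poses:
        print(np.r_[(R0.inv().apply(p-p0)/1000).round(3),(R0.inv()*R).as_rotvec().round(3)].tolist(),end=",\n")
def lerp(a,b,ts):
    S=Slerp([0,1],Ro.concatenate([a[1],b[1]])); return [(a[0]+(b[0]-a[0])*t,S(t)) for t in ts]
E
python3 - <<'E'
from plan import *
from m import T
print("glue",ray(289,258,130,*T).round())
a=now(); b=pose(125,200,40); print(b[0].round())
w=lerp(a,b,np.arange(1,21)/20)
for i in (0,8):
    rows(a if i==0 else w[i-1], w[i:i+8]); print()
rows(w[15],w[16:])
E
```

```text
rodfar [ 586.  -263.8   94. ]
rodnear [ 492.9 -254.8   94. ]
foot [ 487.2 -189.2   10. ]
foot [ 479.9 -319.1   10. ]
foot [ 598.1 -330.9   10. ]
footside [[491.9, -192.3, 10.0], [608.2, -205.5, 10.0], [596.1, -329.7, 10.0], [490.0, -320.3, 10.0]]
edge near [ 519.2 -173.    94.3] far [ 587.5 -179.6   93.5]
rod near [ 492.6 -255.1   91.3] far [ 593.3 -268.2   92.5]
glue [432.  34. 130.]
[ 558. -124.  211.]
[-0.028, -0.031, 0.002, 0.028, -0.037, 0.06],
[-0.056, -0.062, 0.004, 0.055, -0.075, 0.119],
[-0.084, -0.093, 0.006, 0.083, -0.112, 0.179],
[-0.113, -0.124, 0.007, 0.111, -0.149, 0.238],
[-0.141, -0.155, 0.009, 0.138, -0.187, 0.298],
[-0.169, -0.187, 0.011, 0.166, -0.224, 0.357],
[-0.197, -0.218, 0.013, 0.194, -0.261, 0.417],
[-0.225, -0.249, 0.015, 0.222, -0.299, 0.476],

[-0.036, -0.013, 0.017, 0.028, -0.037, 0.06],
[-0.072, -0.026, 0.034, 0.055, -0.075, 0.119],
[-0.108, -0.04, 0.051, 0.083, -0.112, 0.179],
[-0.144, -0.053, 0.067, 0.111, -0.149, 0.238],
[-0.181, -0.066, 0.084, 0.138, -0.187, 0.298],
[-0.217, -0.079, 0.101, 0.166, -0.224, 0.357],
[-0.253, -0.092, 0.118, 0.194, -0.261, 0.417],
[-0.289, -0.105, 0.135, 0.222, -0.299, 0.476],

[-0.03, 0.008, 0.028, 0.028, -0.037, 0.06],
[-0.061, 0.017, 0.055, 0.055, -0.075, 0.119],
[-0.091, 0.025, 0.083, 0.083, -0.112, 0.179],
[-0.122, 0.033, 0.111, 0.111, -0.149, 0.238],
```

Request:
servo_tool:
  increments:
    - [-0.028,-0.031,0.002,0.028,-0.037,0.06]
    - [-0.056,-0.062,0.004,0.055,-0.075,0.119]
    - [-0.084,-0.093,0.006,0.083,-0.112,0.179]
    - [-0.113,-0.124,0.007,0.111,-0.149,0.238]
    - [-0.141,-0.155,0.009,0.138,-0.187,0.298]
    - [-0.169,-0.187,0.011,0.166,-0.224,0.357]
    - [-0.197,-0.218,0.013,0.194,-0.261,0.417]
    - [-0.225,-0.249,0.015,0.222,-0.299,0.476]
  fingers: 255
  force: 20

```text
clock: 0.9
eef_pos: [392.4, 349.6, 233.2]
eef_rot: [0.123, 0.42, 0.889, -0.137]
wrist_force: [-0.1, -0.0, 0.5]
gripper_width: 0.1
```

Request:
servo_tool:
  increments:
    - [-0.036,-0.013,0.017,0.028,-0.037,0.06]
    - [-0.072,-0.026,0.034,0.055,-0.075,0.119]
    - [-0.108,-0.04,0.051,0.083,-0.112,0.179]
    - [-0.144,-0.053,0.067,0.111,-0.149,0.238]
    - [-0.181,-0.066,0.084,0.138,-0.187,0.298]
    - [-0.217,-0.079,0.101,0.166,-0.224,0.357]
    - [-0.253,-0.092,0.118,0.194,-0.261,0.417]
    - [-0.289,-0.105,0.135,0.222,-0.299,0.476]

```text
clock: 1.7
eef_pos: [503.7, 33.5, 218.0]
eef_rot: [0.235, 0.602, 0.717, -0.261]
wrist_force: [0.5, -0.3, -1.3]
gripper_width: -0.3
```

Request:
servo_tool:
  increments:
    - [-0.03,0.008,0.028,0.028,-0.037,0.06]
    - [-0.061,0.017,0.055,0.055,-0.075,0.119]
    - [-0.091,0.025,0.083,0.083,-0.112,0.179]
    - [-0.122,0.033,0.111,0.111,-0.149,0.238]
    - [-0.122,0.033,0.111,0.111,-0.149,0.238]
    - [-0.122,0.033,0.111,0.111,-0.149,0.238]
    - [-0.122,0.033,0.111,0.111,-0.149,0.238]
    - [-0.122,0.033,0.111,0.111,-0.149,0.238]

```text
clock: 2.5
eef_pos: [558.8, -122.7, 210.4]
eef_rot: [0.282, 0.673, 0.607, -0.313]
wrist_force: [0.2, -0.7, -0.0]
gripper_width: -0.3
```

```bash
python3 - <<'E'
from plan import *
o=sensors.get_obs(); print(o["clock"],np.round(o["joint_pos"],2),np.round(o["wrist_force"],1),o["gripper_width"])
a=now(); b=pose(125,200,40); print(a[0].round(1),b[0].round(1),a[1].as_matrix()[:,2].round(3),b[1].as_matrix()[:,2].round(3),(a[1].inv()*b[1]).as_rotvec().round(3))
p,K,R,C=cam("side"); cv2.imwrite("pics/side1.png",p)
E
```

```text
2.5 [-0.77  0.79  0.78  2.05  0.49  0.74 -0.62] [ 0.2 -0.7 -0. ] -0.32151792166270365
[ 558.8 -122.7  210.4] [ 558.4 -123.7  210.9] [-0.079 -0.761 -0.644] [-0.08  -0.762 -0.643] [ 0.001 -0.002  0.002]
```

View pics/side1.png

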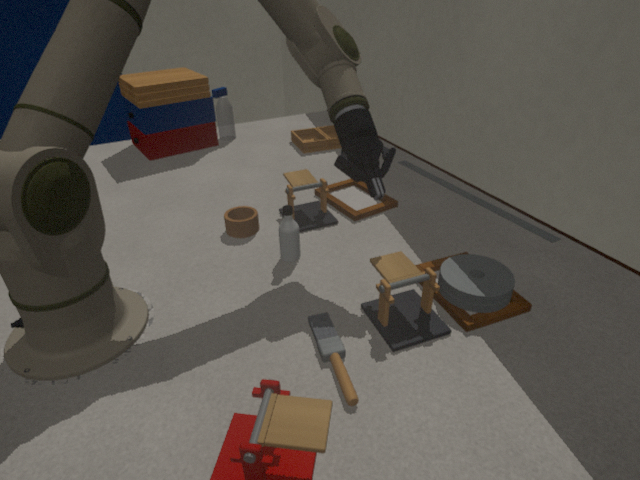

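```bash
python3 - <<'E'
from plan import *
p,K,R,C=cam("wrist"); cv2.imwrite("pics/w1.png",p); np.savez("w1.npz",K=K,R=R,C=C); print(C.round(),R.round(2).tolist())
for n,pt in dict(H=H,edge=H-85*xs,en=H-85*xs-35*ys+4*zz,ef=H-85*xs+35*ys+4*zz).items(): print(n,proj(pt,K,R,C).round())
a=now(); b=pose(125,58,40); w=lerp(a,b,np.arange(1,7)/6); rows(a,w)
E
```

```text
[572.  25. 231.] [[0.99, -0.04, -0.1], [-0.1, -0.38, -0.92], [-0.0, 0.93, -0.38]]
H [324. 216.]
edge [325. 154.]
en [267. 160.]
ef [383. 160.]
[0.018, -0.0, 0.015, 0.0, -0.0, 0.0],
[0.036, -0.0, 0.031, 0.0, -0.001, 0.0],
[0.054, -0.0, 0.046, 0.001, -0.001, 0.001],
[0.072, -0.0, 0.061, 0.001, -0.001, 0.001],
[0.09, -0.0, 0.077, 0.001, -0.001, 0.001],
[0.108, -0.0, 0.092, 0.001, -0.002, 0.001],
```

View pics/w1.png

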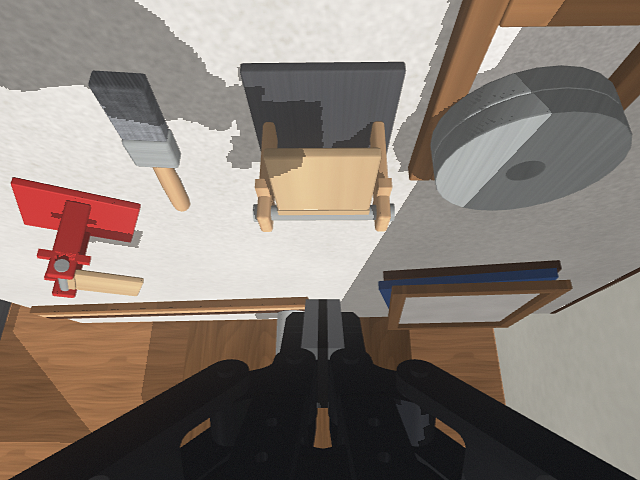

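Request:
servo_tool:
  increments:
    - [0.018,0,0.015,0,0,0]
    - [0.036,0,0.031,0,0,0]
    - [0.054,0,0.046,0,0,0]
    - [0.072,0,0.061,0,0,0]
    - [0.09,0,0.077,0,0,0]
    - [0.108,0,0.092,0,-0.002,0]
    - [0.108,0,0.092,0,-0.002,0]
    - [0.108,0,0.092,0,-0.002,0]

```text
clock: 3.4
eef_pos: [558.6, -124.7, 69.2]
eef_rot: [0.283, 0.673, 0.606, -0.315]
wrist_force: [-0.4, -0.3, -0.3]
gripper_width: 0.4
```

```bash
python3 - <<'E'
from plan import *
a=now(); c=pose(125,58,40); print(a[0].round(1),c[0].round(1),np.round(sensors.get_obs()["joint_pos"],2))
b=pose(78,57,40); q=sweep(0); print(b[0].round(),q[0].round(),q[0]-pose(0,0,40)[0])
rows(c,lerp(c,b,np.arange(1,7)/6)); print()
P=[sweep(t) for t in np.linspace(0,176,33)]
s=b
for i in range(0,32,8):
    k=P[i+1:i+9]; rows(s,k); s=k[-1]; print()
E
```

```text
[ 558.6 -124.7   69.2] [ 558.4 -123.7   68.9] [-0.72  1.03  0.71  2.08  0.46  0.52 -0.75]
[ 554. -170.   68.] [ 554. -170.   77.] [ 8.18268292 77.85302749 66.00333415]
[-0.005, 0.0, 0.006, 0.0, 0.0, 0.0],
[-0.01, -0.0, 0.012, 0.0, 0.0, 0.0],
[-0.015, 0.0, 0.018, 0.0, 0.0, 0.0],
[-0.02, 0.0, 0.024, 0.0, 0.0, 0.0],
[-0.025, 0.0, 0.031, 0.0, 0.0, 0.0],
[-0.029, 0.0, 0.037, 0.0, 0.0, 0.0],

[-0.013, -0.0, -0.012, 0.0, 0.027, 0.0],
[-0.02, 0.0, -0.016, 0.0, 0.053, -0.0],
[-0.027, 0.0, -0.021, -0.0, 0.08, -0.0],
[-0.034, 0.0, -0.024, 0.0, 0.107, -0.0],
[-0.042, 0.0, -0.027, 0.0, 0.133, -0.0],
[-0.05, 0.0, -0.029, 0.0, 0.16, -0.0],
[-0.058, 0.0, -0.03, 0.0, 0.187, -0.0],
[-0.066, 0.0, -0.031, 0.0, 0.213, -0.0],

[-0.008, -0.0, -0.001, 0.0, 0.027, 0.0],
[-0.016, -0.0, -0.002, 0.0, 0.053, -0.0],
[-0.023, 0.0, -0.002, 0.0, 0.08, -0.0],
[-0.03, 0.0, -0.002, 0.0, 0.107, 0.0],
[-0.037, -0.0, -0.0, -0.0, 0.133, 0.0],
[-0.043, -0.0, 0.002, 0.0, 0.16, -0.0],
[-0.05, -0.0, 0.004, 0.0, 0.187, 0.0],
[-0.056, -0.0, 0.007, 0.0, 0.213, 0.0],

[-0.006, 0.0, 0.002, 0.0, 0.027, 0.0],
[-0.013, 0.0, 0.005, 0.0, 0.053, 0.0],
[-0.018, -0.0, 0.008, 0.0, 0.08, 0.0],
[-0.024, 0.0, 0.012, 0.0, 0.107, 0.0],
[-0.029, -0.0, 0.016, 0.0, 0.133, 0.0],
[-0.033, 0.0, 0.021, 0.0, 0.16, 0.0],
[-0.038, -0.0, 0.026, -0.0, 0.187, 0.0],
[-0.041, 0.0, 0.032, -0.0, 0.213, 0.0],

[-0.004, 0.0, 0.005, 0.0, 0.027, 0.0],
[-0.008, -0.0, 0.01, 0.0, 0.053, 0.0],
[-0.011, 0.0, 0.016, 0.0, 0.08, 0.0],
[-0.014, -0.0, 0.022, 0.0, 0.107, 0.0],
[-0.016, -0.0, 0.028, 0.0, 0.133, 0.0],
[-0.017, -0.0, 0.034, 0.0, 0.16, 0.0],
[-0.018, -0.0, 0.04, 0.0, 0.187, 0.0],
[-0.018, -0.0, 0.046, 0.0, 0.213, 0.0],
```

Request:
servo_tool:
  increments:
    - [-0.005,0,0.006,0,0,0]
    - [-0.01,0,0.012,0,0,0]
    - [-0.015,0,0.018,0,0,0]
    - [-0.02,0,0.024,0,0,0]
    - [-0.025,0,0.031,0,0,0]
    - [-0.029,0,0.037,0,0,0]
    - [-0.029,0,0.037,0,0,0]
    - [-0.029,0,0.037,0,0,0]

```text
clock: 4.2
eef_pos: [553.7, -171.7, 67.0]
eef_rot: [0.283, 0.673, 0.606, -0.315]
wrist_force: [0.0, -1.0, 0.3]
gripper_width: -0.0
```

```bash
python3 - <<'E'
from plan import *
a=now(); print(a[0].round(1),pose(78,57,40)[0].round(1))
p,K,R,C=cam("side"); cv2.imwrite("pics/side2.png",cv2.resize(p[180:360,290:530],(800,600),interpolation=cv2.INTER_CUBIC))
E
```

```text
[ 553.7 -171.7   67. ] [ 553.5 -170.5   67.9]
```

View pics/side2.png

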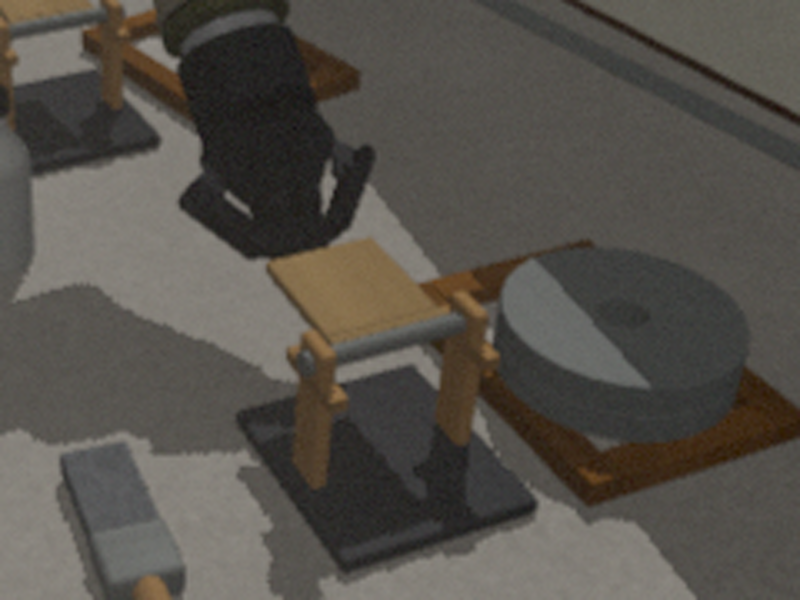

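Request:
servo_tool:
  increments:
    - [-0.013,0,-0.012,0,0.027,0]
    - [-0.02,0,-0.016,0,0.053,0]
    - [-0.027,0,-0.021,0,0.08,0]
    - [-0.034,0,-0.024,0,0.107,0]
    - [-0.042,0,-0.027,0,0.133,0]
    - [-0.05,0,-0.029,0,0.16,0]
    - [-0.058,0,-0.03,0,0.187,0]
    - [-0.066,0,-0.031,0,0.213,0]

```text
clock: 5.05
eef_pos: [552.1, -189.5, 137.9]
eef_rot: [0.217, 0.703, 0.634, -0.24]
wrist_force: [-0.1, 0.7, -0.7]
gripper_width: 0.0
```

Request:
servo_tool:
  increments:
    - [-0.008,0,-0.001,0,0.027,0]
    - [-0.016,0,-0.002,0,0.053,0]
    - [-0.023,0,-0.002,0,0.08,0]
    - [-0.03,0,-0.002,0,0.107,0]
    - [-0.037,0,0,0,0.133,0]
    - [-0.043,0,0.002,0,0.16,0]
    - [-0.05,0,0.004,0,0.187,0]
    - [-0.056,0,0.007,0,0.213,0]

```text
clock: 5.85
eef_pos: [546.8, -238.3, 166.9]
eef_rot: [0.148, 0.725, 0.653, -0.164]
wrist_force: [0.8, 0.1, -1.1]
gripper_width: -0.3
```

```bash
python3 - <<'E'
from plan import *
a=now(); print(a[0].round(1),sweep(88)[0].round(1),np.round(sensors.get_obs()["joint_pos"],2))
p,K,R,C=cam("side"); cv2.imwrite("pics/side3.png",cv2.resize(p[180:360,290:530],(800,600),interpolation=cv2.INTER_CUBIC))
E
```

```text
[ 546.8 -238.3  166.9] [ 546.5 -237.5  167.4] [-0.22  0.61  0.45  2.07  0.4   0.52 -0.29]
```

View pics/side3.png

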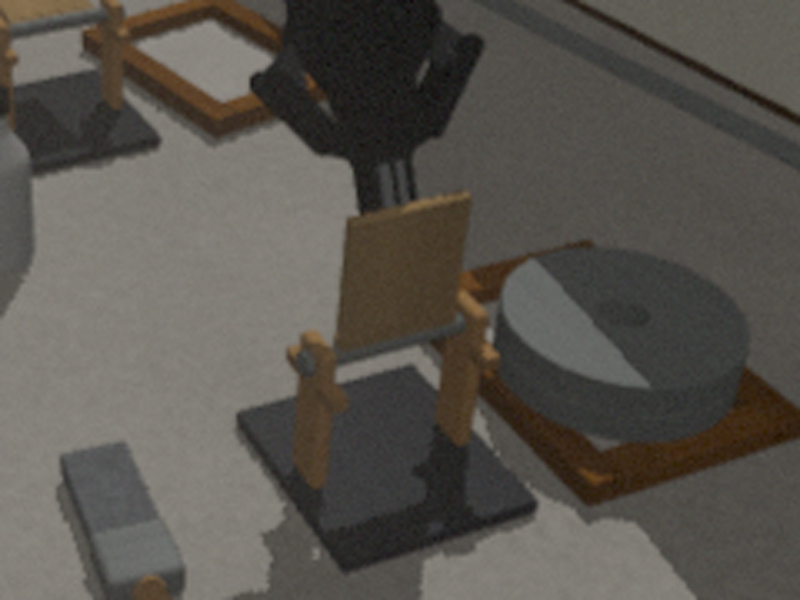

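The paddle is upright with the finger behind it; the stand's foot is unmoved (corners still at (240,412) and (535,505) in the crop). I'll carry on with the sweep.

Request:
servo_tool:
  increments:
    - [-0.006,0,0.002,0,0.027,0]
    - [-0.013,0,0.005,0,0.053,0]
    - [-0.018,0,0.008,0,0.08,0]
    - [-0.024,0,0.012,0,0.107,0]
    - [-0.029,0,0.016,0,0.133,0]
    - [-0.033,0,0.021,0,0.16,0]
    - [-0.038,0,0.026,0,0.187,0]
    - [-0.041,0,0.032,0,0.213,0]

```text
clock: 6.7
eef_pos: [541.4, -288.9, 155.5]
eef_rot: [0.078, 0.738, 0.665, -0.087]
wrist_force: [-1.0, 0.2, 0.5]
gripper_width: -0.0
```

Request:
servo_tool:
  increments:
    - [-0.004,0,0.005,0,0.027,0]
    - [-0.008,0,0.01,0,0.053,0]
    - [-0.011,0,0.016,0,0.08,0]
    - [-0.014,0,0.022,0,0.107,0]
    - [-0.016,0,0.028,0,0.133,0]
    - [-0.017,0,0.034,0,0.16,0]
    - [-0.017,0,0.037,0,0.173,0]
    - [-0.018,0,0.04,0,0.187,0]

```text
clock: 7.5
eef_pos: [538.5, -315.2, 120.4]
eef_rot: [0.015, 0.743, 0.669, -0.018]
wrist_force: [-0.5, 0.0, 0.2]
gripper_width: 0.3
```

```bash
python3 - <<'E'
from plan import *
a=now(); b=sweep(170.5); print(a[0].round(1),b[0].round(1),np.round(sensors.get_obs()["wrist_force"],1))
rows(a,[sweep(t) for t in (172,174,176,178,179,180)])
E
```

```text
[ 538.5 -315.2  120.4] [ 538.4 -314.4  121.5] [-0.5  0.   0.2]
[0.0, -0.0, 0.001, -0.001, 0.008, 0.0],
[-0.0, -0.0, 0.003, -0.001, 0.018, 0.0],
[-0.0, -0.0, 0.005, -0.001, 0.028, 0.0],
[-0.001, -0.0, 0.007, -0.001, 0.037, 0.0],
[-0.001, -0.0, 0.008, -0.001, 0.042, 0.0],
[-0.001, -0.0, 0.009, -0.001, 0.047, 0.0],
```

Request:
servo_tool:
  increments:
    - [0,0,0.001,0,0.008,0]
    - [0,0,0.002,0,0.015,0]
    - [0,0,0.003,0,0.022,0]
    - [0,0,0.004,0,0.028,0]
    - [0,0,0.005,0,0.035,0]
    - [0,0,0.006,0,0.041,0]
    - [0,0,0.006,0,0.041,0]
    - [0,0,0.006,0,0.041,0]

```text
clock: 8.3
eef_pos: [538.5, -315.7, 114.6]
eef_rot: [0.002, 0.743, 0.669, -0.003]
wrist_force: [-1.0, 0.3, -0.5]
gripper_width: 0.2
```

Request:
servo_tool:
  increments:
    - [0,0,0.0005,0,0,0]
    - [0,0,0.001,0,0,0]
    - [0,0,0.0015,0,0,0]
    - [0,0,0.0015,0,0,0]
    - [0,0,0.002,0,0,0]
    - [0,0,0.002,0,0,0]
    - [0,0,0.002,0,0,0]
    - [0,0,0.002,0,0,0]

```text
clock: 9.1
eef_pos: [538.6, -315.7, 112.7]
eef_rot: [0.002, 0.743, 0.669, -0.003]
wrist_force: [-1.5, 0.8, -0.2]
gripper_width: -0.1
```

```bash
python3 - <<'E'
from plan import *
print(now()[0].round(1),np.round(sensors.get_obs()["wrist_force"],1))
p,K,R,C=cam("side"); cv2.imwrite("pics/side4.png",cv2.resize(p[180:360,290:530],(800,600),interpolation=cv2.INTER_CUBIC))
E
```

```text
[ 538.6 -315.7  112.7] [-1.5  0.8 -0.2]
```

View pics/side4.png

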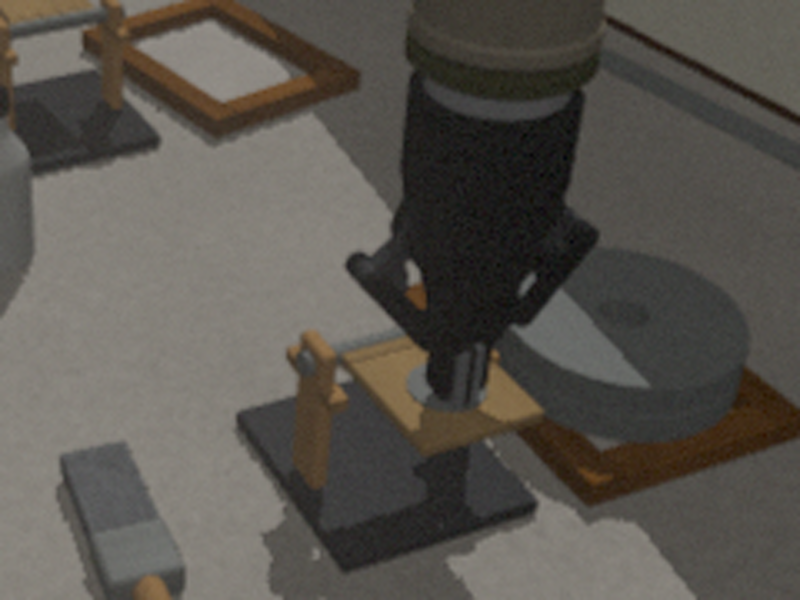

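Request:
servo_tool:
  increments:
    - [0,0,0.0003,0,0,0]
    - [0,0,0.0006,0,0,0]
    - [0,0,0.001,0,0,0]
    - [0,0,0.001,0,0,0]
    - [0,0,0.0013,0,0,0]
    - [0,0,0.0016,0,0,0]
    - [0,0,0.0016,0,0,0]
    - [0,0,0.0016,0,0,0]

```text
clock: 9.95
eef_pos: [538.6, -315.8, 111.2]
eef_rot: [0.002, 0.743, 0.669, -0.003]
wrist_force: [0.4, 0.4, 2.7]
gripper_width: 0.3
```

Request:
servo_tool:
  increments:
    - [0,0,0.0002,0,0,0]
    - [0,0,0.0004,0,0,0]
    - [0,0,0.0006,0,0,0]
    - [0,0,0.0008,0,0,0]
    - [0,0,0.0008,0,0,0]
    - [0,0,0.0008,0,0,0]
    - [0,0,0.0008,0,0,0]
    - [0,0,0.0008,0,0,0]

```text
clock: 10.75
eef_pos: [538.6, -315.8, 111.0]
eef_rot: [0.002, 0.743, 0.669, -0.003]
wrist_force: [-2.0, 0.0, 9.6]
gripper_width: 0.3
```

The stop is reached: 9.6 N, and the TCP no longer follows the command. Next I retreat straight up.

Request:
servo_tool:
  increments:
    - [0,0,-0.005,0,0,0]
    - [0,0,-0.02,0,0,0]
    - [0,0,-0.045,0,0,0]
    - [0,0,-0.075,0,0,0]
    - [0,0,-0.105,0,0,0]
    - [0,0,-0.13,0,0,0]
    - [0,0,-0.14,0,0,0]
    - [0,0,-0.14,0,0,0]

```text
clock: 11.55
eef_pos: [539.3, -315.1, 252.2]
eef_rot: [0.004, 0.743, 0.669, -0.002]
wrist_force: [0.0, -0.1, -1.0]
gripper_width: 0.1
```

```bash
python3 - <<'E'
from plan import *
print(now()[0].round(1),np.round(sensors.get_obs()["wrist_force"],1))
p,K,R,C=cam("side"); np.savez("side5.npz",p=p); cv2.imwrite("pics/side5.png",cv2.resize(p[180:360,290:530],(800,600),interpolation=cv2.INTER_CUBIC))
f=lambda X:((proj(X,K,R,C)-[290,180])*800/240).round()
for t in (160,170,180):
    T=np.radians(t); u=-np.cos(T)*xs+np.sin(T)*zz; n=-np.sin(T)*xs-np.cos(T)*zz
    print(t,[f(H+85*u+4*n+s*ys).tolist() for s in(-35,35)])
E
```

```text
[ 539.3 -315.1  252.2] [ 0.  -0.1 -1. ]
160 [[420.0, 396.0], [546.0, 362.0]]
170 [[422.0, 425.0], [547.0, 390.0]]
180 [[421.0, 452.0], [545.0, 416.0]]
```

View pics/side5.png

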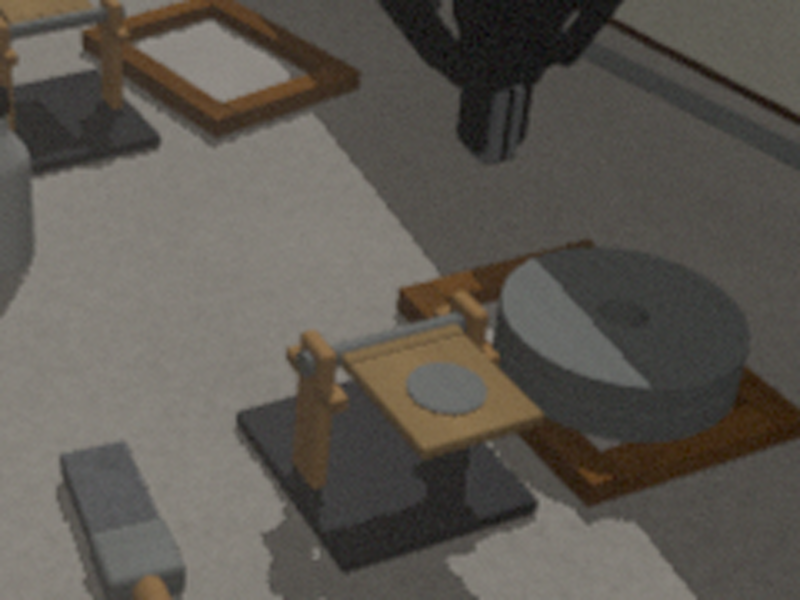

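The picture shows the paddle level on the robot's right with the disc up. Its free corners are at about (424,448) and (543,411), against (421,452) and (545,416) predicted for 180°. The foot has not moved and the gripper is clear.

```bash
python3 -c "
from h import *
job.close_job()"
```

```text
the job is handed in; nothing more can be done
```

The marker in front of the weighted frame is turned right over. Its paddle lies level on the robot's right with the disc showing, and I have handed in the job. It finished about 11.6 s into the 48 s allowed.

- **How:** I closed the fingers and tilted them under the paddle's free edge. They then carried it up and over the hinge in one sweep, pressing it gently onto its stop. The only noticeable force was 9.6 N at that stop, after which I lifted the arm clear, to a TCP height of 252 mm.
- **Paddle angle:** in the last side picture the free corners sit within about 5 pixels, in the 3.3× enlarged crop, of where a level paddle (180°) should appear, so it is within about 2° of level.
- **Surroundings:** the stand's foot, the frame and the weights look the same as before the push. So do the parts of the brush and the other stand that are in that crop.
- **Not re-checked:** the red look-alike, the tape roll and most of the other marker were outside that crop. I did not picture them again after the sweep, though the arm never worked near them.

No check failed or disagreed.

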